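# Make up a pellet-press kit and a liquid-sample kit

## Task

Make up two kits from the stock standing along the back of the bench. In the tray with three pockets put the beaker in the large round pocket, the small dropper bottle in the smaller round pocket and the timer, on its base, in the oblong pocket; in the tray with two pockets put the metal die body in the round pocket and the pestle, lying lengthwise, in the oblong one, so that each thing sits upright and flat on the floor of its pocket. Leave the powder jar and the tub of cotton buds where they stand.

Things in the scene. Friction and masses are not known exactly. Their poses are not given: they have to be found in the camera images.
- tray_three: Fixed kit tray, grey slab with aluminium rim and dark pocket floors, 98 (x) x 262 (y) x 9 mm, three pockets in a row along its y. Origin: centre of underside. Top face 9 mm, pocket floors 4 mm above the bench. Pocket centres, tray frame: large round, 70 mm diameter, x 0, y +83 (beaker); oblong, 50 in x by 88 in y, x 0, y -8 (timer); smaller round, 58 diameter, x 0, y -91 (dropper bottle).
- tray_two: Fixed kit tray like the other, 102 (x) x 208 (y) x 9 mm, two pockets in a row along its y. Origin: centre of underside. Top face 9 mm, pocket floors 4 mm above the bench. Pocket centres, tray frame: round, 76 mm diameter, x 0, y +53 (die body); oblong, 40 in x by 92 in y, x 0, y -43 (pestle).
- beaker: Small clear open beaker, 45 mm across, 57 mm high, about 50 g, standing upright. Hollow; it may be gripped from outside across its full width. Origin: centre of its underside, z up.
- timer: Bench timer, grey block with display and keys on its front (-x), standing on its base: 26 mm thick (its x), 64 wide (its y), 58 high, 90 g. Grip across the 26 mm. In the pocket its width lies along the oblong, facing either way. Origin: centre of its underside, z up.
- dropper_bottle: Small brown glass bottle with a black dropper top, standing upright, about 70 g: body 33 mm in diameter up to 70 mm, neck collar 24 mm in diameter up to 77 mm, then the 13 mm wide rubber teat to 102 mm. Origin: centre of its underside, z up.
- die_body: Light grey metal cylinder, 52 mm diameter, 52 mm high, 0.62 kg, standing upright, with a brass nipple sticking out along its -y to 35 mm from the origin. Origin: on its underside, z up; the cylinder's axis lies 9 mm from it along its +y. Grip the cylinder along its x. Any way round will do in the pocket: the nipple clears the tray.
- pestle: Tan agate pestle lying down, 68 mm long (its y), 17 wide (its x), 17 high, 45 g; behaves like a bar (does not roll). Grip across its width at mid length, fingertips over 5 mm above its underside so that they clear the tray top when setting it down. Origin: centre of its underside, z up.
- powder_jar: White plastic powder jar with a screw lid, 62 mm in diameter, 83 mm high, loose. Not part of either kit: it stays where it is. Origin: centre of its underside.
- cotton_tub: White open tub with blue cotton buds, 77 mm in diameter, 80 mm high, loose. Not part of either kit: it stays where it is. Origin: centre of its underside.
Mind the look-alikes: they are no part of the job. Leave any red look-alike of the timer alone.

How it is judged (in metres and radians):
At the end, for the whole second after the job is handed in: Each of the five things is released, still, upright within 0.06 rad and on the floor of its own pocket (origin under 6.5 mm above the bench), within 15 mm of the pocket centre along each tray axis (the die body's offset origin within 24 mm). Jar and tub have moved less than 20 mm (x of beaker in the frame of tray_three between -0.015 and 0.015 m and y of beaker in the frame of tray_three between 0.068 and 0.098 m and z of each of beaker, timer, dropper_bottle in the frame of tray_three below 0.0065 m and angle between each of beaker, timer, dropper_bottle, die_body, pestle's own z axis and vertical below 0.06 rad and linear speed of each of beaker, timer, dropper_bottle, die_body, pestle below 0.02 m/s and x of timer in the frame of tray_three between -0.015 and 0.015 m and y of timer in the frame of tray_three between -0.023 and 0.007 m and x of dropper_bottle in the frame of tray_three between -0.015 and 0.015 m and y of dropper_bottle in the frame of tray_three between -0.106 and -0.076 m and x of die_body in the frame of tray_two between -0.024 and 0.024 m and y of die_body in the frame of tray_two between 0.029 and 0.077 m and z of each of die_body, pestle in the frame of tray_two below 0.0065 m and x of pestle in the frame of tray_two between -0.015 and 0.015 m and y of pestle in the frame of tray_two between -0.058 and -0.028 m and distance of each of powder_jar, cotton_tub from where it was at the start of the episode below 0.02 m); the robot touches nothing.
It fails at once if the powder jar was moved by more than 20 mm (distance of powder_jar from where it was at the start of the episode above 0.02 m).
It fails at once if the tub of cotton buds was moved by more than 20 mm (distance of cotton_tub from where it was at the start of the episode above 0.02 m).
It also fails if it takes over 112 s, if anything falls off the work surface, if the arm or the gripper's body presses on something with over 40 N, if the wrist force passes 120 N, or if a joint passes its speed limit or range.

## Robot

A 6-joint arm with a two-finger parallel gripper is mounted at the origin on a cart in front of the work surface, level with it; the furniture and walls round the work are solid. World frame = base frame: x ahead of the robot, y to its left, z up, the work surface at z = 0. Lengths are in mm, angles in rad, forces in N, time in s.
With the tool pointing down it reaches from about 275 to 750 mm from the base axis. Payload 10.2 kg.
Tool frame: the origin (TCP) lies between the finger pads; the fingertips stand 19 mm ahead of it and the grasp point (between the pads) is the TCP; z points along the fingers, y is the line along which they close (so a half turn about z gives the same grasp; the last joint's range is limited). The gripper opens to 85 mm and grips with 20 to 120 N. Pads are 22 mm wide; open, the fingers measure 114 mm over their backs; the gripper's body (76 mm by 85 mm) begins 54 mm behind the grasp point. The pads swing forward as they close: fully open they stand 13 mm farther back than shut.
Start: joints at [-1.446, 0.313, 1.498, -0, 1.331, -0.223], TCP at [178.923, -493.576, 250.294] pointing down, gripper open.
Joint ranges: [-2.94, 2.94], [-0.97, 2.17], [0.19, 2.56], [-1.23, 4.37], [0.02, 3.11], [-2.88, 2.88]. Speed limits (rad/s): [2.39, 2.39, 3.01, 3.14, 3.14, 3.14].

## Interface

Orientations are given as a unit quaternion [w, x, y, z].
In Python, from rig import sense, capture, finish_job gives the robot as it stands. The module is installed in compiled form; this text tells all that it offers.
- The arm moves only by the tool move_arm, never from a script. Its argument "moves" is a list of rows, each an object with "turn": the turn, a rotation vector about the tool's x, y, z in rad, a list of three; "translation": the shift along the tool's x, y, z in mm, a list of three; "hand": the opening, from 0 (shut) to 1 (fully open). In form: [{"turn": [wx, wy, wz], "translation": [x, y, z], "hand": hand}, ...]. A call has 1 to 10 rows; each row shifts and turns the commanded pose from where the row before left it, along the tool's axes as they then stand; what a row does not reach is not made up. A row lasts 1/12 s, in which the tool goes at most 41.7 mm and 7.16 degrees, less where a joint would pass 70% of its speed; a pose out of reach is approached as far as the arm can. A call with a gripper value outside its range is refused whole. The fingers move at their own pace and stop on an object; "grip_force" is the grip in N (left out, the last holds). Time passes only in rows, so rows that do not move let the fingers close. It gives the time, the measured TCP pose, the force, the opening and the grip force at its end, in the units of the state.
- sense(): the state, without advancing time (a new reading comes with each control period).
- capture(name): name is "scene" or "side" or "wrist"; returns a dict with "image" (480x640x3 uint8, blue, green, red), "z_map" (480x640 float32, mm along the optical axis (not along the pixel's ray), 0 where there is no reading), "vertical_fov" (degrees; the focal length in pixels is half the picture's height over the tangent of half this angle, whatever the lens; pixels are square), "cx", "cy" (the principal point, pixels), "k1" (the pictures are not rectified: a ray, as slopes to the right and down, at radius r is drawn at 1 + k1 r^2 times it, then the intrinsics apply), "R" (3x3) and "t" (3): a world point X has camera coordinates R X + t; the wrist camera has in their place "T_tool_cam" (4x4, takes a point from camera to tool coordinates, whose origin is the TCP and whose axes are the flange's). Camera axes: x right, y down, z forward; pixel columns grow to the right and rows downward; lengths in mm; the calibration is good to about 2 mm. A picture is of the moment at which its call begins: read the wrist's pose just before it.
- finish_job(): hands the job in; it is judged then, once.
The state is a dict: "time_s": time; "joints": joint angles; "dq": joint speeds; "tau": joint torques, N m; "eef_pos": TCP position; "ee_rot": TCP orientation; "force": force on the tool from outside, world axes, zero at the start; "wrist_torque": the same for the moment, N m; "grip_width": opening from 0.0 (shut) to 1.0 (fully open); "grip_force": force on a finger pad.
Only numpy, scipy, OpenCV 4.12 (cv2) and the standard library are available. Lean on these libraries where they do the work, as an engineer would, in place of code of your own. Each camera call takes 0.05 s, during which the arm holds its last target. There are 200 camera calls.

## Working session

There is one attempt and no reset: what is moved stays moved. The work goes in short steps, Python scripts to look and compute and a tool call to move; the robot and the scene stay as the last step left them, time stands still between calls to the robot, and variables do not carry over. Pictures are saved under pics/ and viewed, at most 14 in all, crops included, and the job is handed in when it is done.

Besides the shell and the picture viewer there is one more tool, called after ">>>" as a command line: name --argument value ..., lists and objects as JSON in quotes. move_arm: Moves the arm, as the interface text tells. Its arguments: {"type":"object","properties":{"moves":{"type":"array","items":{"type":"object","properties":{"turn":{"type":"array","items":{"type":"number"}},"translation":{"type":"array","items":{"type":"number"}},"hand":{"type":"number"}}}},"grip_force":{"type":"number"}},"required":["moves"]}

```bash
mkdir -p pics; cat > h.py <<'E'
import numpy as np, cv2
from rig import sense, capture, finish_job
from scipy.spatial.transform import Rotation as Ro
def cam(name):
    s=sense(); c=capture(name); 
    if 'T_tool_cam' in c:
        q=s['ee_rot']; R=Ro.from_quat([q[1],q[2],q[3],q[0]]).as_matrix()
        T=np.eye(4);T[:3,:3]=R;T[:3,3]=s['eef_pos']; M=T@np.array(c['T_tool_cam'])
    else:
        M=np.eye(4);R=np.array(c['R']);M[:3,:3]=R.T;M[:3,3]=-R.T@np.array(c['t'])
    c['M']=M; return c
def rays(c,uv):
    f=240/np.tan(np.radians(c['vertical_fov'])/2)
    K=np.array([[f,0,c['cx']],[0,f,c['cy']],[0,0,1]])
    p=cv2.undistortPoints(np.array(uv,float).reshape(-1,1,2),K,np.array([c['k1'],0,0,0,0.])).reshape(-1,2)
    return np.c_[p,np.ones(len(p))]
def plane(c,uv,z):
    d=rays(c,uv)@c['M'][:3,:3].T; o=c['M'][:3,3]
    return o+d*((z-o[2])/d[:,2])[:,None]
def cloud(c):
    v,u=np.mgrid[:480,:640]; uv=np.c_[u.ravel(),v.ravel()]
    P=rays(c,uv)*c['z_map'].reshape(-1,1)
    return (P@c['M'][:3,:3].T+c['M'][:3,3]).reshape(480,640,3)
E
python3 - <<'E'
from h import *
s=sense();print({k:np.round(v,3) for k,v in s.items()})
for n in('scene','side'):
    c=cam(n);cv2.imwrite(f'pics/{n}0.png',c['image']);np.savez(f'{n}0.npz',**c)
    print(n,c['M'].round(2),c['vertical_fov'],c['k1'],(c['z_map']>0).mean())
E
```

```text
{'time_s': np.float64(0.0), 'joints': array([-1.446,  0.313,  1.498, -0.   ,  1.331, -0.223]), 'dq': array([-0.001, -0.001,  0.   ,  0.001, -0.001, -0.001]), 'tau': array([ 2.0000e-03, -4.1226e+01, -2.5974e+01, -0.0000e+00,  4.0000e-03,
        0.0000e+00]), 'eef_pos': array([ 178.903, -493.332,  249.728]), 'ee_rot': array([-0.001,  0.985,  0.173,  0.   ]), 'force': array([ 0.819, -0.686, -0.562]), 'wrist_torque': array([ 0.001, -0.025, -0.005]), 'grip_force': np.float64(0.0), 'grip_width': np.float64(1.0)}
scene [[-4.8000e-01 -5.6000e-01  6.7000e-01 -2.4643e+02]
 [-8.8000e-01  3.3000e-01 -3.5000e-01  4.0163e+02]
 [-2.0000e-02 -7.6000e-01 -6.5000e-01  8.0394e+02]
 [ 0.0000e+00  0.0000e+00  0.0000e+00  1.0000e+00]] 47.01872499289448 0.027387006328477095 0.9959375
side [[ 1.00000e+00 -6.00000e-02  6.00000e-02  4.82830e+02]
 [-8.00000e-02 -6.50000e-01  7.60000e-01 -1.02509e+03]
 [-0.00000e+00 -7.60000e-01 -6.50000e-01  9.13180e+02]
 [ 0.00000e+00  0.00000e+00  0.00000e+00  1.00000e+00]] 50.47008361401905 -0.034671175256597006 0.9961783854166667
```

View pics/scene0.png

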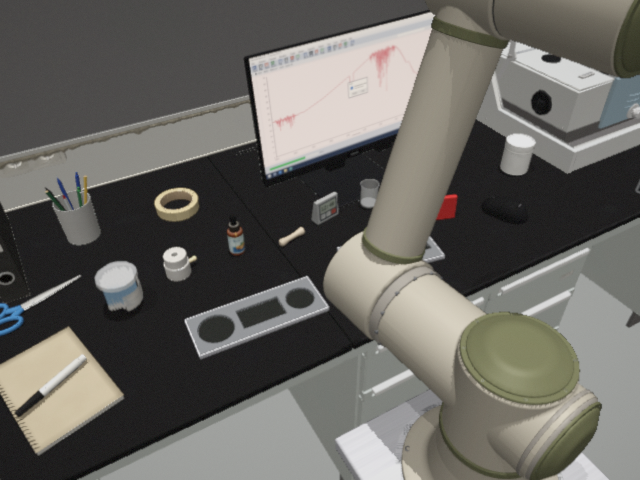

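View pics/side0.png

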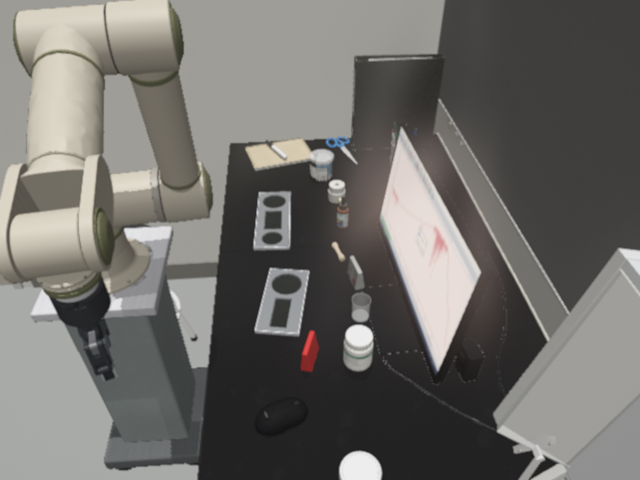

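Scene view: tray_three is at (257,315), die body (177,263), dropper (235,237), pestle (291,236), timer (325,208), beaker (369,193) and tub (120,287). There is a white jar at (517,155) and a red decoy at (445,207). Side view: tray_two is at (283,300), beaker (361,307), timer (355,273), pestle (338,251), dropper (342,215), die (337,191) and jar (358,348).

The things that could be mistaken (scene pixels):
- **Timer:** grey (325,208) or red (445,207). I choose grey.
- **Die body:** the nipple cylinder (177,263) or the tape ring (177,204). I choose the cylinder with the nipple.
- **Pestle:** tan bar (291,236) or pen (50,385). I choose the tan bar.
- **Beaker:** clear, at (369,193).
- **Dropper:** brown, at (235,237).

```bash
cat > m1.py <<'E'
from h import *
from scipy import ndimage as nd
for n in('scene','side'):
    c=dict(np.load(f'{n}0.npz')); P=cloud(c); z=P[...,2]
    m=(z>8)&(z<130)&(P[...,0]>200)&(P[...,0]<700)&(P[...,1]>-500)&(P[...,1]<600)&(c['z_map']>0)
    l,k=nd.label(nd.binary_opening(m))
    print(n,'bench z',np.median(z[(abs(z)<8)]))
    for i in range(1,k+1):
        q=P[l==i]
        if len(q)<60: continue
        v,u=np.where(l==i); zt=np.percentile(q[:,2],97); t=q[q[:,2]>zt-6]
        print(len(q),'px',int(u.mean()),int(v.mean()),'lo',np.percentile(q,2,0).round(0),'hi',np.percentile(q,98,0).round(0),'top',t[:,:2].mean(0).round(0))
a=cv2.imread('pics/scene0.png')[150:290,90:410];b=cv2.imread('pics/side0.png')[170:380,230:400]
cv2.imwrite('pics/crop.png',np.vstack([cv2.resize(a,(686,300)),cv2.resize(cv2.rotate(b,cv2.ROTATE_90_COUNTERCLOCKWISE),(370,300)).copy() if 0 else cv2.copyMakeBorder(cv2.resize(cv2.rotate(b,cv2.ROTATE_90_COUNTERCLOCKWISE),(370,300)),0,0,0,316,0)]))
E
python3 m1.py
```

```text
scene bench z -0.30391100109966374
415 px 368 190 lo [ 620. -251.   11.] hi [ 665. -208.   56.] top [ 643. -231.]
520 px 324 206 lo [ 631. -141.   10.] hi [652. -78.  59.] top [ 645. -110.]
313 px 448 205 lo [ 494. -373.    9.] hi [ 510. -333.   58.] top [ 504. -359.]
761 px 504 207 lo [ 400. -497.    9.] hi [ 486. -446.   38.] top [ 441. -479.]
485 px 234 235 lo [623. 104.  10.] hi [645. 133.  98.] top [638. 118.]
130 px 290 235 lo [600. -35.   9.] hi [625.  28.  18.] top [613.  -4.]
687 px 176 261 lo [613. 215.  11.] hi [658. 276.  54.] top [636. 252.]
1734 px 119 284 lo [565. 338.  12.] hi [634. 407.  85.] top [600. 374.]
79 px 317 299 lo [394.  30.   8.] hi [440.  51.  12.] top [414.  39.]
102 px 241 302 lo [471. 156.   8.] hi [491. 193.  12.] top [481. 174.]
62 px 226 308 lo [467. 198.   8.] hi [493. 216.  12.] top [482. 206.]
60 px 299 311 lo [392.  78.   8.] hi [415.  96.  12.] top [404.  87.]
94 px 209 313 lo [478. 219.   8.] hi [495. 259.  12.] top [486. 239.]
163 px 192 325 lo [448. 265.   8.] hi [496. 288.  12.] top [475. 278.]
113 px 268 324 lo [393. 136.   8.] hi [416. 1
[... 481 characters left out ...]
0.]
74 px 337 251 lo [604. -42.   9.] hi [628.  20.  16.] top [616. -12.]
312 px 354 272 lo [ 633. -147.   10.] hi [660. -86.  58.] top [ 646. -117.]
443 px 360 306 lo [ 623. -253.   10.] hi [ 663. -210.   57.] top [ 644. -230.]
66 px 265 304 lo [ 409. -199.    8.] hi [ 434. -169.   13.] top [ 421. -185.]
94 px 291 325 lo [ 471. -275.    8.] hi [ 492. -239.   13.] top [ 481. -256.]
62 px 267 327 lo [ 411. -267.    8.] hi [ 445. -245.   13.] top [ 426. -259.]
1111 px 357 346 lo [ 589. -387.   12.] hi [ 646. -334.   86.] top [ 619. -357.]
439 px 309 350 lo [ 498. -378.    9.] hi [ 533. -318.   61.] top [ 513. -348.]
839 px 283 409 lo [ 405. -499.   11.] hi [ 498. -456.   40.] top [ 446. -485.]
```

View pics/crop.png

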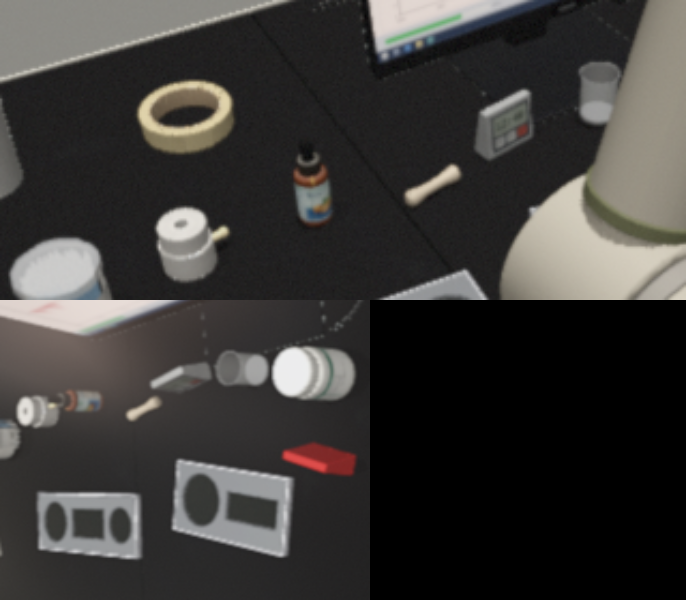

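The crop confirms the choices: the nipple cylinder is the die, and the grey block with keys is the timer. It also shows both trays with the large round pocket toward +y. Next I measure tray poses, yaws and monitor clearance.

```bash
cat > m2.py <<'E'
from h import *
from scipy import ndimage as nd
C={n:dict(np.load(f'{n}0.npz')) for n in('scene','side')}
def rect(q):
    (x,y),(w,h),a=cv2.minAreaRect(q[:,:2].astype(np.float32)); 
    if w>h: w,h,a=h,w,a+90
    return np.round([x,y,w,h,(a+90)%180-90],1)
for n,c in C.items():
    P=cloud(c);g=cv2.cvtColor(c['image'],6)
    for nm,lo,hi in(('three',(370,0),(520,320)),('two',(370,-310),(520,-40))):
        m=((P[...,0]>lo[0])&(P[...,0]<hi[0])&(P[...,1]>lo[1])&(P[...,1]<hi[1])&(abs(P[...,2])<20)&(g>85)).astype(np.uint8)
        m=cv2.morphologyEx(m,cv2.MORPH_CLOSE,np.ones((3,3)))
        cs,hh=cv2.findContours(m,cv2.RETR_CCOMP,cv2.CHAIN_APPROX_NONE)
        i=max(range(len(cs)),key=lambda i:cv2.contourArea(cs[i]))
        print(n,nm,rect(plane(c,cs[i][:,0],9)))
        for j in range(len(cs)):
            if hh[0][j][3]==i and cv2.contourArea(cs[j])>60: print('   hole',rect(plane(c,cs[j][:,0],9)))
    for nm,lo,hi,z0,z1 in(('timer',(610,-170),(680,-60),10,70),('timertop',(610,-170),(680,-60),53,70),('pestle',(585,-60),(645,50),9,25),('dietop',(600,205),(670,290),47,60),('beaker',(600,-270),(680,-195),10,70),('bottle',(600,85),(670,145),20,68),('jar',(570,-400),(670,-310),10,95)):
        k=(P[...,:2]>lo).all(-1)&(P[...,:2]<hi).all(-1)&(P[...,2]>z0)&(P[...,2]<z1)
        q=P[nd.binary_opening(k)] if nm!='pestle' else P[k]
        if len(q)>5: print(n,nm,len(q),rect(q))
    for z0,z1 in((30,100),(100,180),(180,300),(300,450)):
        k=(P[...,0]>670)&(P[...,0]<900)&(P[...,2]>z0)&(P[...,2]<z1)
        print(' mon',z0,[ (int(y),int(P[...,0][k&(abs(P[...,1]-y)<40)].min())) for y in range(-240,321,80) if (k&(abs(P[...,1]-y)<40)).sum()>20])
E
python3 m2.py
```

```text
scene three [440.  159.  107.5 264.7  -2.9]
   hole [445.5 242.   67.6  69.3  67.2]
   hole [441.2 151.7  50.7  88.8  -2.9]
   hole [436.7  68.8  54.5  57.9 -29.9]
scene two [ 416.6 -251.9   44.    87.    43.3]
scene timer 509 [ 642.3 -110.7   24.7   67.1    2.7]
scene timertop 97 [ 645.9 -110.2   13.4   62.2   11.8]
scene pestle 128 [613.2  -4.6  18.3  66.7  12.9]
scene dietop 282 [639.2 252.2  45.2  49.   72.1]
scene beaker 408 [ 643.  -229.7   43.7   49.2   83. ]
scene bottle 287 [633.  119.   23.   33.4 -13.3]
 mon 30 [(-240, 723), (-160, 720), (-80, 716), (0, 713)]
 mon 100 [(-240, 726), (-160, 720), (-80, 717), (0, 714)]
 mon 180 [(-240, 736), (-160, 733), (-80, 728), (0, 726)]
 mon 300 [(-240, 751), (-160, 746), (-80, 743), (0, 739)]
side three [442.8 154.1 102.5 278.7  -2.3]
   hole [439.   63.7  51.8  54.   85. ]
   hole [443.  145.7  49.4  86.3  -1.5]
   hole [448.9 238.3  62.   67.5  84.9]
side two [ 463.9 -170.2  106.2  220.8  -10.3]
   hole [ 456.4 -212.2   41.1   91.8  -10. ]
   hole [ 473.9 -117.7   71.5   73.3  -38.4]
side timer 303 [ 644.4 -116.7   20.4   67.9   17.7]
side timertop 78 [ 647.1 -115.7   11.4   68.4   12.1]
side pestle 77 [615.8 -10.5  14.7  65.2  13.7]
side dietop 106 [638.1 249.2  43.5  47.  -77.1]
side beaker 433 [ 643.3 -231.6   41.6   46.4   -9. ]
side bottle 174 [640.5 105.   24.7  32.3  77.8]
side jar 1099 [ 617.5 -358.    59.2   60.8    6. ]
 mon 30 [(-240, 727), (-160, 723), (-80, 719), (0, 716)]
 mon 100 [(-240, 728), (-160, 725), (-80, 721), (0, 718)]
 mon 180 [(-240, 740), (-160, 736), (-80, 731), (0, 729)]
 mon 300 [(-240, 754), (-160, 750), (-80, 747), (0, 742)]
```

Everything matches the given sizes, and tray yaws are about -2.9° and -10°. The two views differ by about 5 mm in y, so I will refine with the wrist camera. Starting to move.

>>> move_arm --moves '[{"turn":[0,0,-0.122],"translation":[0,0,0],"hand":0.8},{"turn":[0,0,-0.122],"translation":[0,0,0],"hand":0.8},{"turn":[0,0,-0.122],"translation":[0,0,0],"hand":0.8},{"turn":[0,0,-0.122],"translation":[0,0,0],"hand":0.8},{"turn":[0,0,-0.122],"translation":[0,0,0],"hand":0.8},{"turn":[0,0,-0.122],"translation":[0,0,0],"hand":0.8},{"turn":[0,0,-0.122],"translation":[0,0,0],"hand":0.8},{"turn":[0,0,-0.122],"translation":[0,0,0],"hand":0.8},{"turn":[0,0,-0.122],"translation":[0,0,0],"hand":0.8},{"turn":[0,0,-0.122],"translation":[0,0,0],"hand":0.8}]'

```text
time_s: 0.93
eef_pos: [178.9, -493.4, 249.9]
ee_rot: [-0.0, 0.706, 0.708, 0.0]
force: [-0.3, 0.7, 0.2]
grip_width: 0.801
grip_force: 0.0
```

>>> move_arm --moves '[{"turn":[0,0,0],"translation":[16,28,0],"hand":0.8},{"turn":[0,0,0],"translation":[16,28,0],"hand":0.8},{"turn":[0,0,0],"translation":[16,28,0],"hand":0.8},{"turn":[0,0,0],"translation":[16,28,0],"hand":0.8},{"turn":[0,0,0],"translation":[16,28,0],"hand":0.8},{"turn":[0,0,0],"translation":[16,28,0],"hand":0.8},{"turn":[0,0,0],"translation":[16,28,0],"hand":0.8},{"turn":[0,0,0],"translation":[16,28,0],"hand":0.8},{"turn":[0,0,0],"translation":[16,28,0],"hand":0.8},{"turn":[0,0,0],"translation":[16,28,0],"hand":0.8}]'

```text
time_s: 1.77
eef_pos: [460.6, -333.3, 250.0]
ee_rot: [-0.0, 0.708, 0.706, 0.0]
force: [-0.0, -1.0, -0.0]
grip_width: 0.804
grip_force: 0.0
```

>>> move_arm --moves '[{"turn":[0,0,0],"translation":[20,26,0],"hand":0.8},{"turn":[0,0,0],"translation":[20,26,0],"hand":0.8},{"turn":[0,0,0],"translation":[20,26,0],"hand":0.8},{"turn":[0,0,0],"translation":[20,26,0],"hand":0.8},{"turn":[0,0,0],"translation":[20,26,0],"hand":0.8},{"turn":[0,0,0],"translation":[0,0,0],"hand":0.8}]'

```text
time_s: 2.27
eef_pos: [592.7, -230.8, 249.3]
ee_rot: [-0.001, 0.707, 0.708, 0.001]
force: [-1.4, 0.8, -0.3]
grip_width: 0.798
grip_force: 0.0
```

```bash
cat > w.py <<'E'
from h import *
import sys
s=sense();q=s['ee_rot'];R=Ro.from_quat([q[1],q[2],q[3],q[0]]).as_matrix()
print('t',s['time_s'],s['eef_pos'].round(1),'a',np.arctan2(R[1,0],R[0,0]).round(3),'tilt',R[:2,2].round(3),'q',s['joints'].round(2),s['grip_width'],s['force'].round(1))
c=cam('wrist');n=sys.argv[1];cv2.imwrite(f'pics/{n}.png',c['image']);np.savez(f'{n}.npz',**c);print(c['M'].round(2), c['T_tool_cam'].round(2))
E
python3 w.py w1
```

```text
t 2.2667 [ 592.7 -230.8  249.3] a 1.572 tilt [-0.     0.002] q [-0.56  0.57  1.12  0.    1.45 -0.56] 0.7981492414787232 [-1.4  0.8 -0.3]
[[ 1.0000e+00  0.0000e+00 -0.0000e+00  5.9251e+02]
 [ 0.0000e+00 -9.5000e-01 -3.1000e-01 -1.5097e+02]
 [-0.0000e+00  3.1000e-01 -9.5000e-01  3.7377e+02]
 [ 0.0000e+00  0.0000e+00  0.0000e+00  1.0000e+00]] [[ 0.0000e+00 -9.5000e-01 -3.1000e-01  8.0090e+01]
 [ 1.0000e+00  0.0000e+00 -0.0000e+00 -9.0000e-02]
 [ 0.0000e+00 -3.1000e-01  9.5000e-01 -1.2436e+02]
 [ 0.0000e+00  0.0000e+00  0.0000e+00  1.0000e+00]]
```

View pics/w1.png

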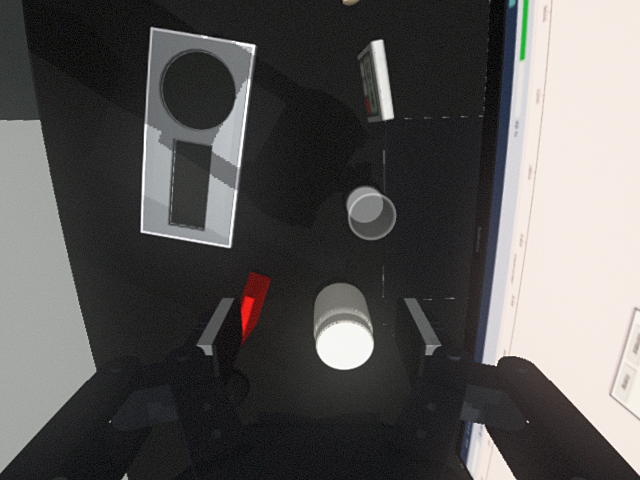

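The wrist view shows tray_two (195,140), the beaker rim (371,216), timer (377,82), jar (344,340) and the red decoy (255,300). Measuring these more precisely.

```bash
cat > m3.py <<'E'
from h import *
from scipy import ndimage as nd
import sys
def rect(q):
    (x,y),(w,h),a=cv2.minAreaRect(q[:,:2].astype(np.float32)); 
    if w>h: w,h,a=h,w,a+90
    return np.round([x,y,w,h,(a+90)%180-90],1)
BOX={'timer':((610,-170),(680,-60),10,70),'timertop':((610,-170),(680,-60),53,70),'pestle':((580,-60),(650,50),9,25),'die':((590,200),(680,295),10,60),'dietop':((600,220),(670,290),49,60),'beaker':((600,-270),(680,-195),10,70),'beakertop':((600,-270),(680,-195),50,70),'bottle':((600,75),(670,145),10,68),'collar':((600,75),(670,145),60,90),'teat':((600,75),(670,145),85,110),'jar':((570,-400),(670,-310),10,95),'tub':((540,320),(660,430),10,95)}
def things(c):
    P=cloud(c);z=P[...,2]
    print('bench',np.median(z[(abs(z)<8)]).round(2))
    for nm,(lo,hi,z0,z1) in BOX.items():
        k=(P[...,:2]>lo).all(-1)&(P[...,:2]<hi).all(-1)&(z>z0)&(z<z1)&(c['z_map']>0)
        q=P[cv2.morphologyEx(k.astype(np.uint8),cv2.MORPH_OPEN,np.ones((2,2)))>0]
        if len(q)>20:
            v,u=np.where(k); print(nm,len(q),rect(q),'zmax',np.percentile(q[:,2],99).round(1),'px',int(u.mean()),int(v.mean()))
def trays(c):
    P=cloud(c);g=cv2.cvtColor(c['image'],6)
    for nm,lo,hi in(('three',(370,0),(520,310)),('two',(370,-310),(530,-40))):
        m=((P[...,0]>lo[0])&(P[...,0]<hi[0])&(P[...,1]>lo[1])&(P[...,1]<hi[1])&(P[...,2]>6.8)&(P[...,2]<20)).astype(np.uint8)
        if m.sum()<2000: continue
        m=cv2.morphologyEx(m,cv2.MORPH_CLOSE,np.ones((3,3)))
        cs,hh=cv2.findContours(m,cv2.RETR_CCOMP,cv2.CHAIN_APPROX_NONE)
        i=max(range(len(cs)),key=lambda i:cv2.contourArea(cs[i]))
        print(nm,rect(plane(c,cs[i][:,0],9)))
        for j in range(len(cs)):
            if hh[0][j][3]==i and cv2.contourArea(cs[j])>200: print('   hole',rect(plane(c,cs[j][:,0],9)))
if __name__=='__main__':
    c=dict(np.load(sys.argv[1]+'.npz'));things(c);trays(c)
E
python3 m3.py w1
```

```text
bench 0.94
timer 2034 [ 624.9 -113.1   74.7   78.9  -78.2] zmax 60.4 px 376 82
timertop 1076 [ 624.9 -113.1   74.7   78.9  -78.2] zmax 60.7 px 381 79
pestle 68 [622.7 -36.8   3.7  14.7 -75.4] zmax 15.6 px 349 1
beaker 1354 [ 634.1 -207.5   49.8  138.5   27.2] zmax 58.9 px 371 215
beakertop 531 [ 634.1 -207.5   49.8  138.5   27.2] zmax 59.2 px 374 219
jar 4149 [ 613.6 -299.4   66.4  299.8    8.6] zmax 85.5 px 342 327
two [ 463.3 -167.1  103.3  209.   -10.4]
   hole [ 455.7 -209.2   41.6   93.9   -9.9]
   hole [ 472.5 -114.8   75.4   76.1   -3.3]
```

```bash
sed -i "s/q=P\[cv2.morph.*/q=P[nd.binary_opening(k,np.ones((2,2)))\&k]/" m3.py; python3 m3.py w1
```

```text
bench 0.94
timer 2034 [ 643.6 -112.4   17.    64.4   11.1] zmax 60.2 px 376 82
timertop 1076 [ 646.3 -112.2   11.7   63.8   11.7] zmax 60.4 px 381 79
pestle 53 [621.  -38.1   2.7  13.  -89.6] zmax 15.7 px 349 1
beaker 1354 [ 643.  -230.4   44.4   44.7    2.7] zmax 58.8 px 371 215
beakertop 531 [ 643.  -230.4   44.4   44.7    2.7] zmax 59.2 px 374 219
jar 4149 [ 617.4 -350.8   58.5   58.7  -21. ] zmax 85.4 px 342 327
two [ 463.3 -167.1  103.3  209.   -10.4]
   hole [ 455.7 -209.2   41.6   93.9   -9.9]
   hole [ 472.5 -114.8   75.4   76.1   -3.3]
```

>>> move_arm --grip_force 25 --moves '[{"turn":[0,0,0],"translation":[0,25,15],"hand":0.8},{"turn":[0,0,0],"translation":[0,25,25],"hand":0.8},{"turn":[0,0,0],"translation":[0,0,35],"hand":0.8},{"turn":[0,0,0],"translation":[0,0,35],"hand":0.8},{"turn":[0,0,0],"translation":[0,0,35],"hand":0.8},{"turn":[0,0,0],"translation":[0,0,30],"hand":0.8},{"turn":[0,0,0],"translation":[0,0,20],"hand":0.8},{"turn":[0,0,0],"translation":[0,0,18],"hand":0.8},{"turn":[0,0,0],"translation":[0,0,0],"hand":0.8}]'

```text
time_s: 3.07
eef_pos: [637.2, -234.7, 32.9]
ee_rot: [-0.004, 0.709, 0.706, -0.001]
force: [-0.4, 0.1, -0.7]
grip_width: 0.798
grip_force: 0.0
```

>>> move_arm --moves '[{"turn":[0,0,0],"translation":[0,0,0],"hand":0.3},{"turn":[0,0,0],"translation":[0,0,0],"hand":0.3},{"turn":[0,0,0],"translation":[0,0,0],"hand":0.3},{"turn":[0,0,0],"translation":[0,0,0],"hand":0.3},{"turn":[0,0,0],"translation":[0,0,0],"hand":0.3},{"turn":[0,0,0],"translation":[0,0,0],"hand":0.3},{"turn":[0,0,0],"translation":[0,0,0],"hand":0.3},{"turn":[0,0,0],"translation":[0,0,0],"hand":0.3}]'

```text
time_s: 3.73
eef_pos: [640.3, -235.4, 38.9]
ee_rot: [0.001, 0.708, 0.706, 0.0]
force: [0.6, 0.0, 6.1]
grip_width: 0.505
grip_force: 25.3
```

>>> move_arm --moves '[{"turn":[0,0,0],"translation":[0,0,-15],"hand":0.3},{"turn":[0,0,0],"translation":[0,0,-25],"hand":0.3},{"turn":[0,0,0],"translation":[0,0,-30],"hand":0.3},{"turn":[0,0,0],"translation":[0,-10,-30],"hand":0.3},{"turn":[0,0,0],"translation":[15,-15,-20],"hand":0.3},{"turn":[0,0,0],"translation":[25,-15,0],"hand":0.3},{"turn":[0,0,0],"translation":[30,-15,0],"hand":0.3},{"turn":[0,0,0],"translation":[30,-15,0],"hand":0.3},{"turn":[0,0,0],"translation":[30,-15,0],"hand":0.3},{"turn":[0,0,0],"translation":[30,-15,0],"hand":0.3}]'

```text
time_s: 4.57
eef_pos: [539.1, -73.3, 157.5]
ee_rot: [-0.0, 0.708, 0.706, 0.0]
force: [0.0, -0.3, 0.0]
grip_width: 0.508
grip_force: 25.7
```

>>> move_arm --moves '[{"turn":[0,0,0],"translation":[30,-12,0],"hand":0.3},{"turn":[0,0,0],"translation":[30,-12,0],"hand":0.3},{"turn":[0,0,0],"translation":[30,-12,0],"hand":0.3},{"turn":[0,0,0],"translation":[30,-12,0],"hand":0.3},{"turn":[0,0,0],"translation":[30,-12,0],"hand":0.3},{"turn":[0,0,0],"translation":[30,-12,0],"hand":0.3},{"turn":[0,0,0],"translation":[30,-12,0],"hand":0.3},{"turn":[0,0,0],"translation":[15,-8,0],"hand":0.3},{"turn":[0,0,0],"translation":[0,0,0],"hand":0.3},{"turn":[0,0,0],"translation":[0,0,0],"hand":0.3}]'

```text
time_s: 5.4
eef_pos: [448.7, 151.0, 157.5]
ee_rot: [0.0, 0.708, 0.707, 0.0]
force: [-0.0, -0.1, 0.1]
grip_width: 0.512
grip_force: 25.7
```

```bash
python3 w.py w2|head -1; python3 m3.py w2
```

```text
t 5.4 [448.7 151.  157.5] a 1.57 tilt [ 0. -0.] q [ 0.08  0.3   1.78 -0.    1.06  0.08] 0.5116684419048942 [-0.  -0.1  0.1]
bench 0.81
pestle 49 [614.1  -4.8   7.2  66.    4.8] zmax 17.2 px 488 390
die 6835 [641.9 246.9  49.9  64.5  44. ] zmax 53.5 px 588 102
dietop 3568 [638.2 252.   46.6  46.9   7.9] zmax 53.7 px 607 99
bottle 2537 [636.2 120.2  24.8  34.2 -29.4] zmax 67.2 px 555 277
collar 1514 [638.  119.6  24.7  29.8 -35.5] zmax 88.8 px 585 296
teat 533 [639.8 117.8  11.6  13.1 -39.3] zmax 102.0 px 611 314
three [444.9 187.4  98.6 205.1  -2.8]
   hole [447.6 241.7  69.4  69.9  44.9]
```

View pics/w2.png

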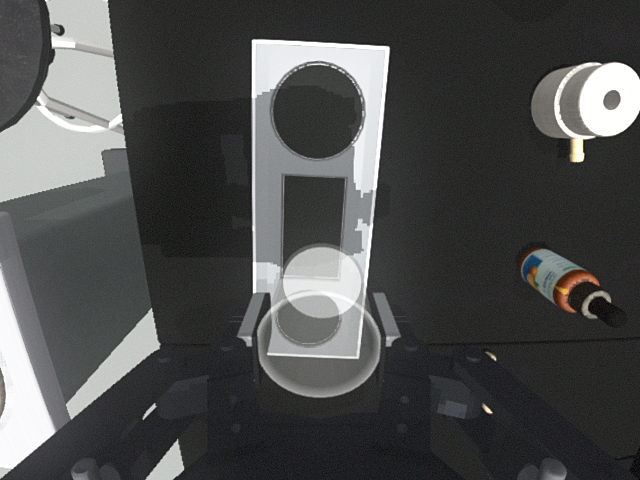

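Wrist view: the large pocket of tray_three is at (318,110), the held beaker is upright between the fingers (322,345), die body at (585,100) with nipple toward −y, and bottle at (570,285). All of these match. Placing the beaker.

>>> move_arm --moves '[{"turn":[0,0,0],"translation":[20,0,0],"hand":0.3},{"turn":[0,0,0],"translation":[30,0,0],"hand":0.3},{"turn":[0,0,0],"translation":[25,-1,5],"hand":0.3},{"turn":[0,0,0],"translation":[11,0,15],"hand":0.3},{"turn":[0,0,0],"translation":[0,0,25],"hand":0.3},{"turn":[0,0,0],"translation":[0,0,25],"hand":0.3},{"turn":[0,0,0],"translation":[0,0,15],"hand":0.3},{"turn":[0,0,0],"translation":[0,0,10],"hand":0.3},{"turn":[0,0,0],"translation":[0,0,8],"hand":0.3},{"turn":[0,0,0],"translation":[0,0,0],"hand":0.3}]'

```text
time_s: 6.28
eef_pos: [448.2, 235.9, 53.3]
ee_rot: [-0.0, 0.709, 0.706, -0.001]
force: [-0.4, 1.2, -0.1]
grip_width: 0.507
grip_force: 25.7
```

>>> move_arm --moves '[{"turn":[0,0,0],"translation":[0,0,5],"hand":0.3},{"turn":[0,0,0],"translation":[0,0,4],"hand":0.3},{"turn":[0,0,0],"translation":[0,0,1],"hand":0.3},{"turn":[0,0,0],"translation":[0,0,0],"hand":0.3},{"turn":[0,0,0],"translation":[0,0,0],"hand":0.75},{"turn":[0,0,0],"translation":[0,0,0],"hand":0.75},{"turn":[0,0,0],"translation":[0,0,0],"hand":0.75},{"turn":[0,0,0],"translation":[0,0,0],"hand":0.75},{"turn":[0,0,0],"translation":[0,0,-10],"hand":0.75},{"turn":[0,0,0],"translation":[0,0,-20],"hand":0.75}]'

```text
time_s: 7.12
eef_pos: [447.1, 236.3, 73.6]
ee_rot: [-0.001, 0.708, 0.706, -0.002]
force: [1.4, 0.1, 0.3]
grip_width: 0.752
grip_force: 0.0
```

>>> move_arm --moves '[{"turn":[0,0,0],"translation":[0,0,-30],"hand":0.75},{"turn":[0,0,0],"translation":[0,0,-30],"hand":0.75},{"turn":[0,0,0],"translation":[0,0,-30],"hand":0.75},{"turn":[0,0,0],"translation":[0,30,0],"hand":0.75},{"turn":[0,0,0],"translation":[0,30,0],"hand":0.75},{"turn":[0,0,0],"translation":[0,30,0],"hand":0.75},{"turn":[0,0,0],"translation":[0,30,0],"hand":0.75},{"turn":[0,0,0],"translation":[0,30,0],"hand":0.75},{"turn":[0,0,0],"translation":[0,25,0],"hand":0.75},{"turn":[0,0,0],"translation":[0,0,0],"hand":0.75}]'

```text
time_s: 7.95
eef_pos: [626.1, 235.2, 164.2]
ee_rot: [0.001, 0.709, 0.705, 0.001]
force: [-0.9, -0.4, -0.6]
grip_width: 0.75
grip_force: 0.0
```

```bash
python3 w.py w3|head -1; python3 m3.py w3
```

```text
t 7.95 [626.1 235.2 164.2] a 1.566 tilt [0.001 0.   ] q [ 0.18  0.7   1.12 -0.    1.32  0.19] 0.7499115186687011 [-0.9 -0.4 -0.6]
bench 0.85
die 4213 [636.6 245.8  49.9  65.6 -16.6] zmax 53.8 px 336 215
dietop 3136 [639.5 251.8  46.2  46.9   1.7] zmax 53.9 px 337 219
bottle 1815 [641.7 122.1  25.2  33.2  88. ] zmax 67.2 px 336 361
collar 1146 [641.4 121.   23.4  30.1 -87.2] zmax 89.3 px 338 389
teat 178 [640.8 120.7   6.7  12.1 -80.6] zmax 96.7 px 339 408
tub 10863 [603.8 357.7  45.8  76.6  89.3] zmax 84.7 px 277 39
three [445.  179.8 100.4 221.2  -2.9]
```

View pics/w3.png

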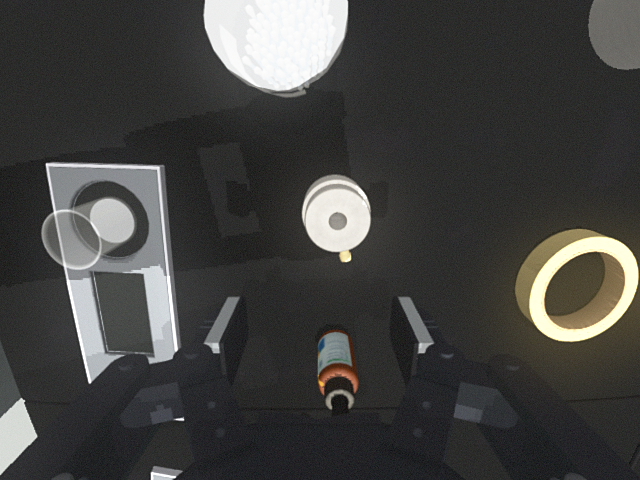

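The beaker stands in its pocket (112,222). Next is the die body at (638.5,252), pixel (337,215), with its nipple toward −y at (345,256).

>>> move_arm --grip_force 70 --moves '[{"turn":[0,0,0],"translation":[9,7,0],"hand":0.88},{"turn":[0,0,0],"translation":[8,6,10],"hand":0.88},{"turn":[0,0,0],"translation":[0,0,25],"hand":0.88},{"turn":[0,0,0],"translation":[0,0,30],"hand":0.88},{"turn":[0,0,0],"translation":[0,0,25],"hand":0.88},{"turn":[0,0,0],"translation":[0,0,20],"hand":0.88},{"turn":[0,0,0],"translation":[0,0,14],"hand":0.88},{"turn":[0,0,0],"translation":[0,0,8],"hand":0.88},{"turn":[0,0,0],"translation":[0,0,0],"hand":0.88},{"turn":[0,0,0],"translation":[0,0,0],"hand":0.88}]'

```text
time_s: 8.83
eef_pos: [636.4, 253.2, 33.4]
ee_rot: [0.0, 0.708, 0.706, 0.0]
force: [0.4, -0.4, 0.1]
grip_width: 0.878
grip_force: 0.0
```

>>> move_arm --moves '[{"turn":[0,0,0],"translation":[0,0,0],"hand":0.4},{"turn":[0,0,0],"translation":[0,0,0],"hand":0.4},{"turn":[0,0,0],"translation":[0,0,0],"hand":0.4},{"turn":[0,0,0],"translation":[0,0,0],"hand":0.4},{"turn":[0,0,0],"translation":[0,0,0],"hand":0.4},{"turn":[0,0,0],"translation":[0,0,0],"hand":0.4},{"turn":[0,0,0],"translation":[0,0,0],"hand":0.4},{"turn":[0,0,0],"translation":[0,0,0],"hand":0.4}]'

```text
time_s: 9.5
eef_pos: [638.2, 253.3, 35.0]
ee_rot: [0.002, 0.708, 0.706, 0.003]
force: [4.5, 0.6, 6.4]
grip_width: 0.593
grip_force: 73.1
```

>>> move_arm --moves '[{"turn":[0,0,0],"translation":[0,0,-15],"hand":0.4},{"turn":[0,0,0],"translation":[0,0,-30],"hand":0.4},{"turn":[0,0,0],"translation":[0,0,-30],"hand":0.4},{"turn":[0,0,0],"translation":[0,-15,-30],"hand":0.4},{"turn":[0,0,0],"translation":[-15,-25,-25],"hand":0.4},{"turn":[0,0,0],"translation":[-25,-25,0],"hand":0.4},{"turn":[0,0,0],"translation":[-30,-20,0],"hand":0.4},{"turn":[0,0,0],"translation":[-30,-15,0],"hand":0.4},{"turn":[0,0,0],"translation":[-30,-15,0],"hand":0.4},{"turn":[0,0,0],"translation":[-30,-15,0],"hand":0.4}]'

```text
time_s: 10.33
eef_pos: [504.0, 92.4, 162.1]
ee_rot: [-0.0, 0.708, 0.706, -0.0]
force: [1.1, -0.9, -4.9]
grip_width: 0.592
grip_force: 75.4
```

>>> move_arm --moves '[{"turn":[0,0,0],"translation":[-30,-10,0],"hand":0.4},{"turn":[0,0,0],"translation":[-30,-10,0],"hand":0.4},{"turn":[0,0,0],"translation":[-30,-5,0],"hand":0.4},{"turn":[0,0,0],"translation":[-30,0,0],"hand":0.4},{"turn":[0,0,0],"translation":[-30,0,0],"hand":0.4},{"turn":[0,0,0],"translation":[-30,0,0],"hand":0.4},{"turn":[0,0,0],"translation":[-15,0,0],"hand":0.4},{"turn":[0,0,0],"translation":[0,0,0],"hand":0.4},{"turn":[0,0,0],"translation":[0,0,0],"hand":0.4}]'

```text
time_s: 11.08
eef_pos: [479.5, -101.7, 162.0]
ee_rot: [-0.001, 0.709, 0.705, -0.0]
force: [1.0, 1.0, -6.4]
grip_width: 0.592
grip_force: 75.4
```

>>> move_arm --moves '[{"turn":[0,0,0],"translation":[-6,-4,5],"hand":0.4},{"turn":[0,0,0],"translation":[-6,-3,15],"hand":0.4},{"turn":[0,0,0],"translation":[0,0,20],"hand":0.4},{"turn":[0,0,0],"translation":[0,0,20],"hand":0.4},{"turn":[0,0,0],"translation":[0,0,20],"hand":0.4},{"turn":[0,0,0],"translation":[0,0,15],"hand":0.4},{"turn":[0,0,0],"translation":[0,0,10],"hand":0.4},{"turn":[0,0,0],"translation":[0,0,8],"hand":0.4},{"turn":[0,0,0],"translation":[0,0,0],"hand":0.4},{"turn":[0,0,0],"translation":[0,0,0],"hand":0.4}]'

```text
time_s: 11.92
eef_pos: [473.2, -113.3, 49.6]
ee_rot: [0.0, 0.708, 0.706, 0.0]
force: [0.7, -1.3, -5.1]
grip_width: 0.591
grip_force: 75.3
```

>>> move_arm --moves '[{"turn":[0,0,0],"translation":[0,0,5],"hand":0.4},{"turn":[0,0,0],"translation":[0,0,4],"hand":0.4},{"turn":[0,0,0],"translation":[0,0,1],"hand":0.4},{"turn":[0,0,0],"translation":[0,0,0],"hand":0.4},{"turn":[0,0,0],"translation":[0,0,0],"hand":0.85},{"turn":[0,0,0],"translation":[0,0,0],"hand":0.85},{"turn":[0,0,0],"translation":[0,0,0],"hand":0.85},{"turn":[0,0,0],"translation":[0,0,0],"hand":0.85},{"turn":[0,0,0],"translation":[0,0,-10],"hand":0.85},{"turn":[0,0,0],"translation":[0,0,-20],"hand":0.85}]'

```text
time_s: 12.75
eef_pos: [472.2, -113.1, 68.8]
ee_rot: [-0.002, 0.708, 0.706, -0.001]
force: [-0.3, 0.2, 0.6]
grip_width: 0.85
grip_force: 0.0
```

>>> move_arm --moves '[{"turn":[0,0,0],"translation":[0,0,-30],"hand":0.7},{"turn":[0,0,0],"translation":[0,0,-30],"hand":0.7},{"turn":[0,0,0],"translation":[0,15,-30],"hand":0.7},{"turn":[0,0,0],"translation":[0,25,-10],"hand":0.7},{"turn":[0,0,0],"translation":[0,30,0],"hand":0.7},{"turn":[0,0,0],"translation":[0,30,0],"hand":0.7},{"turn":[0,0,0],"translation":[0,30,0],"hand":0.7},{"turn":[0,0,0],"translation":[0,20,0],"hand":0.7},{"turn":[0,0,0],"translation":[0,0,0],"hand":0.7},{"turn":[0,0,0],"translation":[0,0,0],"hand":0.7}]'

```text
time_s: 13.58
eef_pos: [623.2, -113.7, 169.5]
ee_rot: [-0.0, 0.708, 0.706, -0.0]
force: [-0.1, 0.3, -0.5]
grip_width: 0.698
grip_force: 0.0
```

```bash
python3 w.py w4|head -1; python3 m3.py w4
```

```text
t 13.5833 [ 623.2 -113.7  169.5] a 1.568 tilt [-0.  0.] q [-0.37  0.62  1.25 -0.    1.27 -0.36] 0.6982385070185426 [-0.1  0.3 -0.5]
bench 0.8
timer 2549 [ 647.8 -111.3   24.5   63.8   11.4] zmax 60.1 px 349 230
timertop 1348 [ 646.7 -111.8   11.7   63.4   11.9] zmax 60.3 px 350 238
pestle 1626 [614.9  -4.8  16.4  67.5  14.1] zmax 18.2 px 307 86
three [438.   45.1  37.5 100.7  85.6]
two [ 465.7 -156.2  103.7  187.8  -10.2]
```

View pics/w4.png

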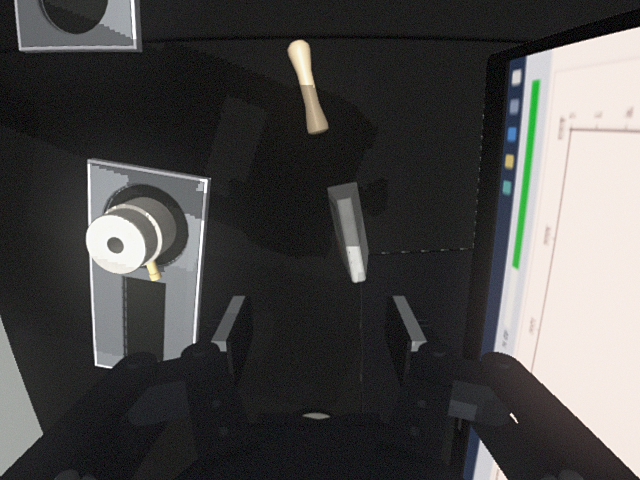

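The die sits in its pocket (130,235). The timer is at (349,230) with yaw 11.7° and the pestle at (307,86) with yaw 14°. Grasping the timer.

>>> move_arm --grip_force 35 --moves '[{"turn":[0,0,-0.102],"translation":[0,0,0],"hand":0.7},{"turn":[0,0,-0.102],"translation":[0,0,0],"hand":0.7},{"turn":[0,0,0],"translation":[-1.5,12,10],"hand":0.7},{"turn":[0,0,0],"translation":[-1.5,11.5,15],"hand":0.7},{"turn":[0,0,0],"translation":[0,0,20],"hand":0.7},{"turn":[0,0,0],"translation":[0,0,20],"hand":0.7},{"turn":[0,0,0],"translation":[0,0,20],"hand":0.7},{"turn":[0,0,0],"translation":[0,0,15],"hand":0.7},{"turn":[0,0,0],"translation":[0,0,0],"hand":0.7},{"turn":[0,0,0],"translation":[0,0,0],"hand":0.7}]'

```text
time_s: 14.47
eef_pos: [646.1, -112.3, 69.8]
ee_rot: [-0.0, 0.633, 0.774, -0.0]
force: [-0.5, 0.2, 0.1]
grip_width: 0.699
grip_force: 0.0
```

>>> move_arm --moves '[{"turn":[0,0,0],"translation":[0,0,12],"hand":0.7},{"turn":[0,0,0],"translation":[0,0,12],"hand":0.7},{"turn":[0,0,0],"translation":[0,0,9],"hand":0.7},{"turn":[0,0,0],"translation":[0,0,0],"hand":0.7},{"turn":[0,0,0],"translation":[0,0,0],"hand":0.1},{"turn":[0,0,0],"translation":[0,0,0],"hand":0.1},{"turn":[0,0,0],"translation":[0,0,0],"hand":0.1},{"turn":[0,0,0],"translation":[0,0,0],"hand":0.1},{"turn":[0,0,0],"translation":[0,0,0],"hand":0.1},{"turn":[0,0,0],"translation":[0,0,0],"hand":0.1}]'

```text
time_s: 15.3
eef_pos: [647.2, -112.2, 37.1]
ee_rot: [0.001, 0.633, 0.775, 0.0]
force: [-0.0, 0.3, 4.5]
grip_width: 0.221
grip_force: 34.6
```

>>> move_arm --moves '[{"turn":[0,0,0],"translation":[0,0,0],"hand":0.1},{"turn":[0,0,0],"translation":[0,0,0],"hand":0.1},{"turn":[0,0,0],"translation":[0,0,0],"hand":0.1}]'

```text
time_s: 15.55
eef_pos: [647.2, -112.2, 37.1]
ee_rot: [0.001, 0.633, 0.775, 0.0]
force: [-0.2, 0.3, 5.5]
grip_width: 0.224
grip_force: 34.7
```

>>> move_arm --moves '[{"turn":[0,0,0],"translation":[0,0,-10],"hand":0.1},{"turn":[0,0,0],"translation":[0,0,-20],"hand":0.1},{"turn":[0,0,0],"translation":[0,0,-30],"hand":0.1},{"turn":[0,0,0],"translation":[0,0,-30],"hand":0.1},{"turn":[0,0,0],"translation":[0,0,-20],"hand":0.1},{"turn":[0,0,0.125],"translation":[0,0,-10],"hand":0.1},{"turn":[0,0,0.125],"translation":[0,0,0],"hand":0.1},{"turn":[0,0,0],"translation":[15,-15,0],"hand":0.1},{"turn":[0,0,0],"translation":[24,-20,0],"hand":0.1},{"turn":[0,0,0],"translation":[24,-20,0],"hand":0.1}]'

```text
time_s: 16.38
eef_pos: [593.7, -46.2, 156.1]
ee_rot: [-0.0, 0.725, 0.689, -0.0]
force: [0.4, 0.5, -1.0]
grip_width: 0.221
grip_force: 34.1
```

>>> move_arm --moves '[{"turn":[0,0,0],"translation":[24,-20,0],"hand":0.1},{"turn":[0,0,0],"translation":[24,-20,0],"hand":0.1},{"turn":[0,0,0],"translation":[24,-20,0],"hand":0.1},{"turn":[0,0,0],"translation":[24,-20,0],"hand":0.1},{"turn":[0,0,0],"translation":[24,-20,0],"hand":0.1},{"turn":[0,0,0],"translation":[24,-20,0],"hand":0.1},{"turn":[0,0,0],"translation":[24,-20,0],"hand":0.1},{"turn":[0,0,0],"translation":[15,-17,0],"hand":0.1},{"turn":[0,0,0],"translation":[0,0,0],"hand":0.1},{"turn":[0,0,0],"translation":[0,0,0],"hand":0.1}]'

```text
time_s: 17.22
eef_pos: [446.5, 144.4, 156.7]
ee_rot: [0.0, 0.724, 0.69, 0.0]
force: [0.1, 0.1, -1.4]
grip_width: 0.221
grip_force: 34.1
```

```bash
python3 w.py w5|head -1; python3 -c "
from h import *
a=cam('side')['image'];c=cam('scene')['image']
b=cv2.imread('pics/w5.png')
cv2.imwrite('pics/s5.png',np.hstack([cv2.resize(b,(400,300)),cv2.resize(a[130:280,200:400],(400,300))]))"
```

```text
t 17.2167 [446.5 144.4 156.7] a 1.524 tilt [ 0. -0.] q [ 0.06  0.29  1.79 -0.    1.06  0.11] 0.22135827445174183 [ 0.1  0.1 -1.4]
```

View pics/s5.png

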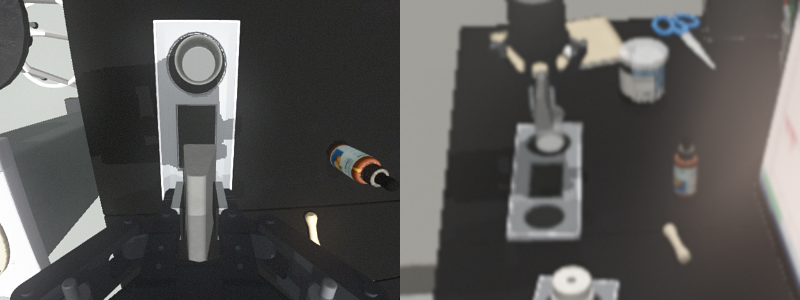

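Left (wrist): the timer is held upright and aligned with the oblong pocket (195,130), and the beaker is well centred at (198,62). Right (side): the same. Lowering.

>>> move_arm --moves '[{"turn":[0,0,0],"translation":[6,-4,5],"hand":0.1},{"turn":[0,0,0],"translation":[0,0,15],"hand":0.1},{"turn":[0,0,0],"translation":[0,0,20],"hand":0.1},{"turn":[0,0,0],"translation":[0,0,20],"hand":0.1},{"turn":[0,0,0],"translation":[0,0,20],"hand":0.1},{"turn":[0,0,0],"translation":[0,0,15],"hand":0.1},{"turn":[0,0,0],"translation":[0,0,8],"hand":0.1},{"turn":[0,0,0],"translation":[0,0,2],"hand":0.1},{"turn":[0,0,0],"translation":[0,0,0],"hand":0.1},{"turn":[0,0,0],"translation":[0,0,0],"hand":0.1}]'

```text
time_s: 18.2
eef_pos: [443.8, 150.1, 51.9]
ee_rot: [0.0, 0.724, 0.689, 0.0]
force: [-0.6, 0.7, -1.2]
grip_width: 0.221
grip_force: 34.1
```

>>> move_arm --moves '[{"turn":[0,0,0],"translation":[0,0,5],"hand":0.1},{"turn":[0,0,0],"translation":[0,0,4],"hand":0.1},{"turn":[0,0,0],"translation":[0,0,1.5],"hand":0.1},{"turn":[0,0,0],"translation":[0,0,0],"hand":0.1},{"turn":[0,0,0],"translation":[0,0,0],"hand":0.1}]'

```text
time_s: 18.62
eef_pos: [443.3, 150.2, 41.1]
ee_rot: [0.0, 0.724, 0.69, 0.0]
force: [-0.9, 1.1, 4.6]
grip_width: 0.221
grip_force: 34.9
```

>>> move_arm --moves '[{"turn":[0,0,0],"translation":[0,0,0],"hand":0.6},{"turn":[0,0,0],"translation":[0,0,0],"hand":0.6},{"turn":[0,0,0],"translation":[0,0,0],"hand":0.6},{"turn":[0,0,0],"translation":[0,0,0],"hand":0.6},{"turn":[0,0,0],"translation":[0,0,-10],"hand":0.6},{"turn":[0,0,0],"translation":[0,0,-20],"hand":0.6},{"turn":[0,0,0],"translation":[0,0,-30],"hand":0.6},{"turn":[0,0,0],"translation":[0,0,-30],"hand":0.6},{"turn":[0,0,0],"translation":[0,0,-30],"hand":0.6},{"turn":[0,0,0],"translation":[0,0,-20],"hand":0.6}]'

```text
time_s: 19.45
eef_pos: [443.7, 150.2, 184.3]
ee_rot: [0.001, 0.724, 0.69, 0.001]
force: [-0.4, 0.7, 0.3]
grip_width: 0.6
grip_force: 0.0
```

>>> move_arm --grip_force 35 --moves '[{"turn":[0,0,0],"translation":[-2,18,0],"hand":0.7},{"turn":[0,0,0],"translation":[-3,28,0],"hand":0.7},{"turn":[0,0,0],"translation":[-3,30,0],"hand":0.7},{"turn":[0,0,0],"translation":[-3,30,0],"hand":0.7},{"turn":[0,0,0],"translation":[-3,30,0],"hand":0.7},{"turn":[0,0,0],"translation":[-3,30,0],"hand":0.7},{"turn":[0,0,0],"translation":[-3,22,0],"hand":0.7},{"turn":[0,0,0],"translation":[-1,10,0],"hand":0.7},{"turn":[0,0,0],"translation":[0,0,0],"hand":0.7},{"turn":[0,0,0],"translation":[0,0,0],"hand":0.7}]'

```text
time_s: 20.28
eef_pos: [639.7, 119.5, 180.9]
ee_rot: [-0.0, 0.724, 0.69, -0.0]
force: [-0.4, 0.3, 0.4]
grip_width: 0.7
grip_force: 0.0
```

```bash
python3 w.py w6|head -1; python3 m3.py w6; python3 -c "
from h import *
from m3 import rect
c=cam('side');P=cloud(c)
for lo,hi,z0 in(((415,90),(480,200),9+8),((415,205),(490,290),17),((440,-150),(510,-80),17)):
    k=(P[...,:2]>lo).all(-1)&(P[...,:2]<hi).all(-1)&(P[...,2]>z0)&(P[...,2]<75)
    print(k.sum(),rect(P[k]) if k.sum()>9 else '',P[k][:,2].max().round(1))"
```

```text
t 20.2833 [639.7 119.5 180.9] a 1.522 tilt [-0.001  0.   ] q [0.   0.65 1.17 0.   1.33 0.05] 0.6998761763795255 [-0.4  0.3  0.4]
bench 0.78
pestle 817 [615.1  -3.6  16.3  66.3  14. ] zmax 18.1 px 300 343
bottle 1129 [641.5 120.2  26.9  32.4  89.2] zmax 67.0 px 321 226
collar 1031 [641.5 119.1  25.3  30.4  88.6] zmax 88.6 px 321 240
teat 384 [641.6 116.8  12.5  12.9 -78.2] zmax 102.6 px 322 258
three [444.1 158.6 100.7 262.7  -3. ]
   hole [439.7  68.4  56.9  58.3 -14.2]
172 [444.1 143.4  19.9  70.2  -1.5] 64.3
242 [450.6 238.7  46.   46.2  52.6] 62.2
434 [ 473.2 -120.4   48.8   49.3   54.7] 59.4
```

View pics/w6.png

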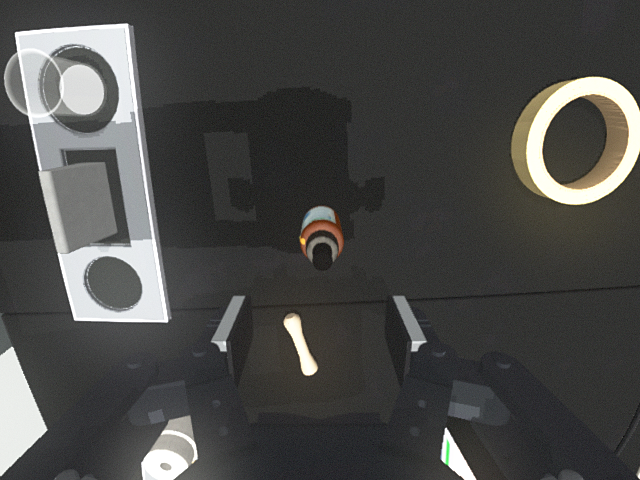

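The timer is in the oblong pocket (80,205) and the beaker in the round one. The bottle is at (321,235), directly under the gripper. Descending.

>>> move_arm --moves '[{"turn":[0,0,0],"translation":[-1,2,15],"hand":0.7},{"turn":[0,0,0],"translation":[0,0,25],"hand":0.7},{"turn":[0,0,0],"translation":[0,0,25],"hand":0.7},{"turn":[0,0,0],"translation":[0,0,25],"hand":0.7},{"turn":[0,0,0],"translation":[0,0,20],"hand":0.7},{"turn":[0,0,0],"translation":[0,0,12],"hand":0.7},{"turn":[0,0,0],"translation":[0,0,5],"hand":0.7},{"turn":[0,0,0],"translation":[0,0,0],"hand":0.7},{"turn":[0,0,0],"translation":[0,0,0],"hand":0.7}]'

```text
time_s: 21.13
eef_pos: [642.4, 118.5, 55.1]
ee_rot: [0.001, 0.724, 0.69, 0.001]
force: [0.6, 0.3, 0.7]
grip_width: 0.701
grip_force: 0.0
```

>>> move_arm --moves '[{"turn":[0,0,0],"translation":[0,0,0],"hand":0.2},{"turn":[0,0,0],"translation":[0,0,0],"hand":0.2},{"turn":[0,0,0],"translation":[0,0,0],"hand":0.2},{"turn":[0,0,0],"translation":[0,0,0],"hand":0.2},{"turn":[0,0,0],"translation":[0,0,0],"hand":0.2},{"turn":[0,0,0],"translation":[0,0,0],"hand":0.2},{"turn":[0,0,0],"translation":[0,0,0],"hand":0.2},{"turn":[0,0,0],"translation":[0,0,0],"hand":0.2}]'

```text
time_s: 21.8
eef_pos: [642.4, 118.4, 55.1]
ee_rot: [0.001, 0.724, 0.69, 0.001]
force: [-2.0, -0.7, 6.3]
grip_width: 0.366
grip_force: 34.7
```

>>> move_arm --moves '[{"turn":[0,0,0],"translation":[0,0,-15],"hand":0.2},{"turn":[0,0,0],"translation":[0,0,-25],"hand":0.2},{"turn":[0,0,0],"translation":[0,0,-25],"hand":0.2},{"turn":[0,0,0],"translation":[0,0,-25],"hand":0.2},{"turn":[0,0,0],"translation":[-4,-15,-10],"hand":0.2},{"turn":[0,0,0],"translation":[-8,-25,0],"hand":0.2},{"turn":[0,0,0],"translation":[-8,-28,0],"hand":0.2},{"turn":[0,0,0],"translation":[-8,-28,0],"hand":0.2},{"turn":[0,0,0],"translation":[-8,-28,0],"hand":0.2},{"turn":[0,0,0],"translation":[-8,-28,0],"hand":0.2}]'

```text
time_s: 22.63
eef_pos: [486.5, 81.6, 154.0]
ee_rot: [0.0, 0.724, 0.69, 0.0]
force: [0.5, -0.4, 0.1]
grip_width: 0.362
grip_force: 35.0
```

>>> move_arm --moves '[{"turn":[0,0,0],"translation":[-8,-28,0],"hand":0.2},{"turn":[0,0,0],"translation":[-8,-20,0],"hand":0.2},{"turn":[0,0,0],"translation":[0,0,0],"hand":0.2},{"turn":[0,0,0],"translation":[0,0,0],"hand":0.2}]'

```text
time_s: 22.97
eef_pos: [439.2, 68.1, 154.4]
ee_rot: [0.001, 0.724, 0.689, 0.0]
force: [1.8, -0.0, 0.0]
grip_width: 0.362
grip_force: 35.0
```

Over the pocket. It has to go down 95 mm in all, and I stop 8 mm short first.

>>> move_arm --moves '[{"turn":[0,0,0],"translation":[0,0,15],"hand":0.2},{"turn":[0,0,0],"translation":[0,0,20],"hand":0.2},{"turn":[0,0,0],"translation":[0,0,20],"hand":0.2},{"turn":[0,0,0],"translation":[0,0,15],"hand":0.2},{"turn":[0,0,0],"translation":[0,0,10],"hand":0.2},{"turn":[0,0,0],"translation":[0,0,7],"hand":0.2},{"turn":[0,0,0],"translation":[0,0,0],"hand":0.2},{"turn":[0,0,0],"translation":[0,0,0],"hand":0.2}]'

```text
time_s: 23.63
eef_pos: [439.9, 68.3, 66.9]
ee_rot: [0.0, 0.724, 0.69, 0.0]
force: [-0.0, -1.0, -1.0]
grip_width: 0.365
grip_force: 35.0
```

>>> move_arm --moves '[{"turn":[0,0,0],"translation":[0,0,4],"hand":0.2},{"turn":[0,0,0],"translation":[0,0,3],"hand":0.2},{"turn":[0,0,0],"translation":[0,0,0.7],"hand":0.2},{"turn":[0,0,0],"translation":[0,0,0],"hand":0.2},{"turn":[0,0,0],"translation":[0,0,0],"hand":0.7},{"turn":[0,0,0],"translation":[0,0,0],"hand":0.7},{"turn":[0,0,0],"translation":[0,0,0],"hand":0.7},{"turn":[0,0,0],"translation":[0,0,0],"hand":0.7},{"turn":[0,0,0],"translation":[0,0,-10],"hand":0.7},{"turn":[0,0,0],"translation":[0,0,-20],"hand":0.7}]'

```text
time_s: 24.47
eef_pos: [438.2, 68.3, 88.1]
ee_rot: [-0.002, 0.724, 0.69, -0.001]
force: [-0.3, 0.7, 0.7]
grip_width: 0.695
grip_force: 0.0
```

>>> move_arm --moves '[{"turn":[0,0,0],"translation":[0,0,-30],"hand":0.6},{"turn":[0,0,0],"translation":[0,0,-30],"hand":0.6},{"turn":[0,0,0],"translation":[0,0,-30],"hand":0.6},{"turn":[0,0,-0.1],"translation":[0,0,0],"hand":0.6},{"turn":[0,0,-0.1],"translation":[0,0,0],"hand":0.6},{"turn":[0,0,-0.093],"translation":[0,0,0],"hand":0.6}]'

```text
time_s: 24.97
eef_pos: [439.3, 68.2, 179.6]
ee_rot: [0.0, 0.614, 0.789, 0.0]
force: [-0.9, 0.9, 0.1]
grip_width: 0.602
grip_force: 0.0
```

```bash
python3 w.py w7|head -1
```

```text
t 24.9667 [439.3  68.2 179.6] a 1.82 tilt [ 0.001 -0.   ] q [-0.11  0.21  1.83 -0.    1.1  -0.36] 0.6017745015261041 [-0.9  0.9  0.1]
```

>>> move_arm --grip_force 30 --moves '[{"turn":[0,0,0],"translation":[-10,13,0],"hand":0.6},{"turn":[0,0,0],"translation":[-18,24,0],"hand":0.6},{"turn":[0,0,0],"translation":[-18,24,0],"hand":0.6},{"turn":[0,0,0],"translation":[-18,24,0],"hand":0.6},{"turn":[0,0,0],"translation":[-18,24,0],"hand":0.6},{"turn":[0,0,0],"translation":[-18,24,0],"hand":0.6},{"turn":[0,0,0],"translation":[-13,19,0],"hand":0.6},{"turn":[0,0,0],"translation":[0,0,0],"hand":0.6},{"turn":[0,0,0],"translation":[0,0,0],"hand":0.6}]'

```text
time_s: 25.77
eef_pos: [614.1, -5.0, 178.2]
ee_rot: [-0.001, 0.617, 0.787, -0.0]
force: [-0.3, -0.5, -0.8]
grip_width: 0.599
grip_force: 0.0
```

```bash
python3 w.py w8|head -1; python3 m3.py w8
```

```text
t 25.7667 [614.1  -5.  178.2] a 1.813 tilt [-0.001  0.   ] q [-0.2   0.57  1.31  0.    1.27 -0.44] 0.599438725107225 [-0.3 -0.5 -0.8]
bench 0.72
pestle 1160 [615.2  -4.5  16.2  66.6  13.5] zmax 18.3 px 320 222
three [440.2  86.9  99.8 118.7  -2.6]
two [ 463.4 -166.4  102.7  211.   -10.4]
```

>>> move_arm --moves '[{"turn":[0,0,0],"translation":[0,1,15],"hand":0.6},{"turn":[0,0,0],"translation":[0,0,25],"hand":0.6},{"turn":[0,0,0],"translation":[0,0,30],"hand":0.6},{"turn":[0,0,0],"translation":[0,0,25],"hand":0.6},{"turn":[0,0,0],"translation":[0,0,20],"hand":0.6},{"turn":[0,0,0],"translation":[0,0,15],"hand":0.6},{"turn":[0,0,0],"translation":[0,0,10],"hand":0.6},{"turn":[0,0,0],"translation":[0,0,0],"hand":0.6},{"turn":[0,0,0],"translation":[0,0,0],"hand":0.6}]'

```text
time_s: 26.57
eef_pos: [614.9, -4.2, 39.7]
ee_rot: [0.0, 0.616, 0.788, 0.0]
force: [0.3, -0.2, 0.4]
grip_width: 0.601
grip_force: 0.0
```

>>> move_arm --moves '[{"turn":[0,0,0],"translation":[0,0,8],"hand":0.6},{"turn":[0,0,0],"translation":[0,0,6.5],"hand":0.6},{"turn":[0,0,0],"translation":[0,0,0],"hand":0.6},{"turn":[0,0,0],"translation":[0,0,0],"hand":0.05},{"turn":[0,0,0],"translation":[0,0,0],"hand":0.05},{"turn":[0,0,0],"translation":[0,0,0],"hand":0.05},{"turn":[0,0,0],"translation":[0,0,0],"hand":0.05},{"turn":[0,0,0],"translation":[0,0,0],"hand":0.05},{"turn":[0,0,0],"translation":[0,0,0],"hand":0.05},{"turn":[0,0,0],"translation":[0,0,0],"hand":0.05}]'

```text
time_s: 27.4
eef_pos: [615.3, -4.5, 25.0]
ee_rot: [0.0, 0.616, 0.788, 0.0]
force: [-0.0, 0.3, 5.0]
grip_width: 0.181
grip_force: 30.4
```

>>> move_arm --moves '[{"turn":[0,0,0],"translation":[0,0,0],"hand":0.05},{"turn":[0,0,0],"translation":[0,0,0],"hand":0.05},{"turn":[0,0,0],"translation":[0,0,0],"hand":0.05}]'

```text
time_s: 27.65
eef_pos: [615.3, -4.5, 25.0]
ee_rot: [0.0, 0.616, 0.788, 0.0]
force: [-0.1, -0.0, 6.0]
grip_width: 0.179
grip_force: 30.5
```

>>> move_arm --moves '[{"turn":[0,0,0],"translation":[0,0,-15],"hand":0.05},{"turn":[0,0,0],"translation":[0,0,-25],"hand":0.05},{"turn":[0,0,0],"translation":[0,0,-30],"hand":0.05},{"turn":[0,0,0],"translation":[0,0,-30],"hand":0.05},{"turn":[0,0,0.085],"translation":[0,0,-20],"hand":0.05},{"turn":[0,0,0.085],"translation":[0,0,-10],"hand":0.05},{"turn":[0,0,0.085],"translation":[0,0,0],"hand":0.05},{"turn":[0,0,0.085],"translation":[0,0,0],"hand":0.05},{"turn":[0,0,0.085],"translation":[0,0,0],"hand":0.05},{"turn":[0,0,0],"translation":[-15,-8,0],"hand":0.05}]'

```text
time_s: 28.48
eef_pos: [604.9, -16.4, 154.0]
ee_rot: [-0.0, 0.769, 0.639, 0.0]
force: [0.8, 0.7, -0.8]
grip_width: 0.183
grip_force: 29.9
```

>>> move_arm --moves '[{"turn":[0,0,0],"translation":[-25,-13,0],"hand":0.05},{"turn":[0,0,0],"translation":[-25,-13,0],"hand":0.05},{"turn":[0,0,0],"translation":[-25,-13,0],"hand":0.05},{"turn":[0,0,0],"translation":[-25,-13,0],"hand":0.05},{"turn":[0,0,0],"translation":[-25,-13,0],"hand":0.05},{"turn":[0,0,0],"translation":[-25,-13,0],"hand":0.05},{"turn":[0,0,0],"translation":[-25,-13,0],"hand":0.05},{"turn":[0,0,0],"translation":[-25,-13,0],"hand":0.05},{"turn":[0,0,0],"translation":[-15,-8,0],"hand":0.05},{"turn":[0,0,0],"translation":[0,0,0],"hand":0.05}]'

```text
time_s: 29.32
eef_pos: [453.9, -211.1, 154.3]
ee_rot: [-0.0, 0.769, 0.639, -0.0]
force: [0.6, -0.1, -0.4]
grip_width: 0.177
grip_force: 29.9
```

```bash
python3 w.py w9|head -1
```

```text
t 29.3167 [ 453.9 -211.1  154.3] a 1.387 tilt [-0.001  0.   ] q [-0.67  0.36  1.7  -0.    1.08 -0.49] 0.1773597069947366 [ 0.6 -0.1 -0.4]
```

View pics/w9.png

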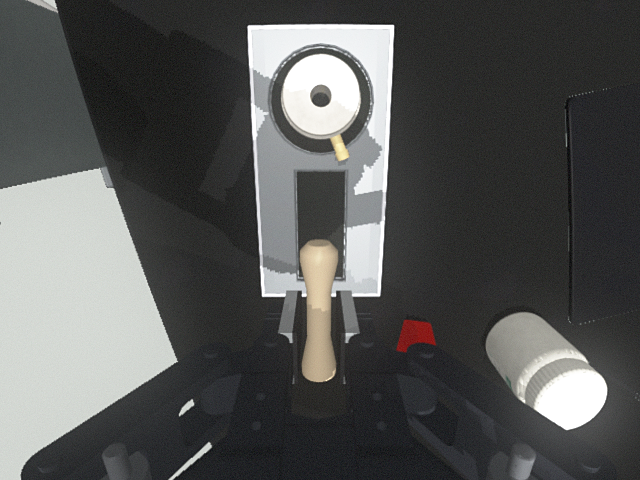

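The pestle is aligned above the oblong pocket (320,225), and the die body is seated at (321,97). Lowering.

>>> move_arm --moves '[{"turn":[0,0,0],"translation":[2,1,12],"hand":0.05},{"turn":[0,0,0],"translation":[0,0,20],"hand":0.05},{"turn":[0,0,0],"translation":[0,0,25],"hand":0.05},{"turn":[0,0,0],"translation":[0,0,25],"hand":0.05},{"turn":[0,0,0],"translation":[0,0,15],"hand":0.05},{"turn":[0,0,0],"translation":[0,0,10],"hand":0.05},{"turn":[0,0,0],"translation":[0,0,5],"hand":0.05},{"turn":[0,0,0],"translation":[0,0,0],"hand":0.05},{"turn":[0,0,0],"translation":[0,0,0],"hand":0.05}]'

```text
time_s: 30.12
eef_pos: [457.5, -207.3, 43.2]
ee_rot: [0.0, 0.768, 0.64, 0.0]
force: [0.2, 0.4, -0.8]
grip_width: 0.177
grip_force: 29.9
```

>>> move_arm --moves '[{"turn":[0,0,0],"translation":[-1,-1,6],"hand":0.05},{"turn":[0,0,0],"translation":[0,0,4],"hand":0.05},{"turn":[0,0,0],"translation":[0,0,2.5],"hand":0.05},{"turn":[0,0,0],"translation":[0,0,1],"hand":0.05},{"turn":[0,0,0],"translation":[0,0,0],"hand":0.05},{"turn":[0,0,0],"translation":[0,0,0],"hand":0.05}]'

```text
time_s: 30.62
eef_pos: [455.8, -208.2, 29.1]
ee_rot: [0.0, 0.768, 0.64, 0.0]
force: [-0.2, 0.2, 0.3]
grip_width: 0.178
grip_force: 29.9
```

>>> move_arm --moves '[{"turn":[0,0,0],"translation":[0,0,0],"hand":0.6},{"turn":[0,0,0],"translation":[0,0,0],"hand":0.6},{"turn":[0,0,0],"translation":[0,0,0],"hand":0.6},{"turn":[0,0,0],"translation":[0,0,0],"hand":0.6},{"turn":[0,0,0],"translation":[0,0,-10],"hand":0.6},{"turn":[0,0,0],"translation":[0,0,-20],"hand":0.6},{"turn":[0,0,0],"translation":[0,0,-30],"hand":0.6},{"turn":[0,0,0],"translation":[0,0,-30],"hand":0.6},{"turn":[0,0,0],"translation":[0,0,-30],"hand":0.6},{"turn":[0,0,0],"translation":[0,0,-30],"hand":0.6}]'

```text
time_s: 31.45
eef_pos: [455.5, -207.9, 181.4]
ee_rot: [0.0, 0.768, 0.64, 0.0]
force: [0.9, 0.5, -0.6]
grip_width: 0.597
grip_force: 0.0
```

>>> move_arm --moves '[{"turn":[0,0,0],"translation":[-20,0,-20],"hand":0.6},{"turn":[0,0,0],"translation":[-20,0,-20],"hand":0.6},{"turn":[0,0,0],"translation":[-20,0,-20],"hand":0.6},{"turn":[0,0,0],"translation":[-10,0,-10],"hand":0.6},{"turn":[0,0,0],"translation":[0,0,0],"hand":0.6}]'

```text
time_s: 31.87
eef_pos: [443.2, -279.0, 251.9]
ee_rot: [0.002, 0.769, 0.64, 0.0]
force: [-0.1, -0.2, -0.3]
grip_width: 0.602
grip_force: 0.0
```

```bash
python3 w.py w10|head -1; python3 m3.py w10; python3 -c "
from h import *
from m3 import rect
R={}
for n in('wrist','side','scene'):
    c=cam(n);P=cloud(c);cv2.imwrite('pics/f_%s.png'%n,c['image']);R[n]=c['image']
    for nm,lo,hi,z0,z1 in(('timer',(405,95),(480,200),17,75),('beaker',(410,205),(490,290),17,75),('die',(440,-160),(510,-70),45,75),('pestle',(425,-250),(490,-162),14,30),('bottle',(410,35),(470,95),17,112)):
        k=(P[...,:2]>lo).all(-1)&(P[...,:2]<hi).all(-1)&(P[...,2]>z0)&(P[...,2]<z1)
        if k.sum()>20: print(n,nm,k.sum(),rect(P[k]),P[k][:,2].max().round(1))
cv2.imwrite('pics/fin.png',np.hstack([cv2.resize(R['wrist'],(400,300)),cv2.resize(R['side'][150:360,200:480],(400,300))]))"
```

```text
t 31.8667 [ 443.2 -279.   251.9] a 1.388 tilt [ 0.003 -0.004] q [-0.79  0.31  1.5  -0.    1.33 -0.6 ] 0.6018998684463971 [-0.1 -0.2 -0.3]
bench 0.84
jar 4891 [ 616.7 -351.7   58.5   60.5   82.5] zmax 85.4 px 500 253
two [ 460.9 -178.3  102.9  184.9  -10.4]
   hole [ 455.3 -209.5   42.    91.9  -10.2]
wrist die 2367 [ 471.7 -119.4   38.8   46.1   79.8] 59.4
wrist pestle 918 [ 455.  -209.    16.3   67.5  -10.1] 23.6
side die 229 [ 473.8 -120.1   46.6   47.1  -60.4] 59.5
side pestle 107 [ 464.5 -214.6   31.4   63.1  -11.8] 23.7
scene timer 736 [439.  151.4  23.2  65.3  -8.8] 65.4
scene beaker 694 [449.8 242.4  43.9  46.   70.5] 64.2
scene die 184 [ 465.7 -122.    25.6   48.6   52.6] 58.5
scene pestle 131 [ 454.5 -207.6   18.1   66.7  -11.8] 21.5
scene bottle 36 [442.6  80.    6.   15.9  70.8] 81.7
```

View pics/fin.png

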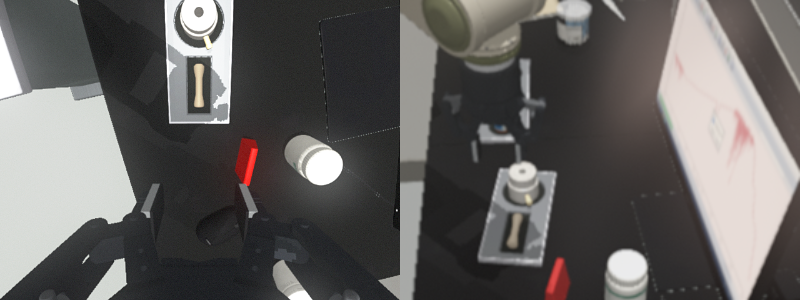

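Left: the pestle is flat in its pocket (200,88) and the die body seated (200,20). Right: the same, with the bottle hidden by the arm. I check the bottle in the earlier wrist frame w8, taken after its release.

```bash
python3 -c "
from h import *
from m3 import rect
c=dict(np.load('w8.npz'));P=cloud(c)
for z0,z1 in((15,60),(60,72),(90,112)):
    k=(P[...,:2]>(395,35)).all(-1)&(P[...,:2]<(480,100)).all(-1)&(P[...,2]>z0)&(P[...,2]<z1)
    print(k.sum(),rect(P[k]) if k.sum()>9 else '',P[k][:,2].max() if k.any() else 0)
cv2.imwrite('pics/w8c.png',cv2.resize(c['image'][0:320,0:320],(480,480)))"
```

```text
1492 [447.5  67.   17.5  34.    4. ] 59.9530562749907
1033 [442.7  66.6  26.3  32.6   2.8] 71.95176030561649
668 [439.9  66.7  12.2  13.2  16.3] 108.06318556930171
```

View pics/w8c.png

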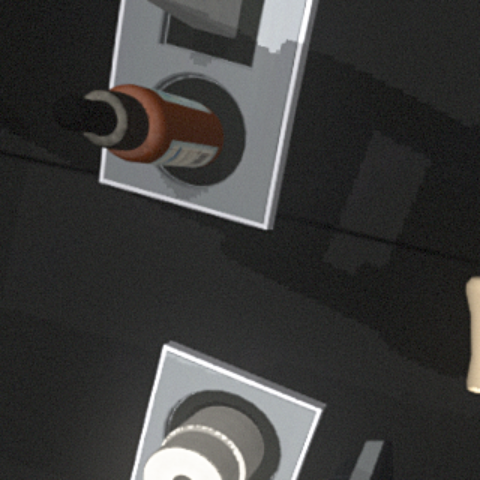

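The bottle stands upright and centred in its pocket (200,135), at (440,67) with its top at about 107 mm. All five are placed, so I am handing in.

```bash
python3 -c "
from rig import finish_job
print(finish_job())"
```

```text
the job is handed in; nothing more can be done
None
```

I handed the job in at about 32 s of the 112 s allowed; the camera checks showed all five things standing in their own pockets, I made no contact with the jar, tub or red look-alike, and the hand-in returned no verdict.

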